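Empty the stone bin of the darts organiser

ROBOT

A 6-joint arm with a two-finger parallel gripper is mounted at the origin on the work surface. World frame = base frame: x ahead of the robot, y to its left, z up, the work surface at z = 0. Lengths are in mm, angles in degrees, forces in N, time in s.
With the tool pointing down it reaches from about 350 to 850 mm from the base axis. Payload 8.1 kg.
Tool frame: the origin (TCP) lies at the very end of the fingers, on their centre line; the grasp point (between the pads) lies r.tcp_to_grasp behind it (r.tcp_to_grasp is the distance from the TCP to the grasp point, in mm); z points along the fingers, y is the line along which they close (so a half turn about z gives the same grasp; the last joint's range is limited). The gripper opens to 85 mm and grips with 20 to 120 N. Pads are 22 mm wide; open, the fingers measure 114 mm over their backs; the gripper's body (76 mm by 85 mm) begins 54 mm behind the grasp point. The pads swing forward as they close: fully open they stand 13 mm farther back than shut.
Start: joints at [62.659, 7.471, 85.268, -0, 87.261, -4.893], TCP at [229.091, 554.547, 231.292] pointing down, gripper open.
Joint ranges: [-169.43, 169.43], [-51.17, 129.36], [1.28, 143.12], [-76.62, 256.62], [0, 156.53], [-152.29, 152.29]. Speed limits (degrees/s): [136.94, 136.94, 159.86, 180, 180, 180].

INTERFACE

Orientations are given as [roll, pitch, yaw] about the fixed x, y, z axes, in that order (R = Rz(yaw) Ry(pitch) Rx(roll)).
In Python, from bench import sense, viewer, order, r gives the robot as it stands.
- The arm moves only by the tool carry_out, never from a script. Its argument "increments" is one flat list of numbers, 7 for each row, row after row: the shift along the tool's x, y, z as a fraction of full scale, then the turn, a rotation vector about the tool's x, y, z as a fraction of full scale, then the opening, from -1 (shut) to 1 (fully open). A call has exactly 10 rows; each row is the pose to reach, as a shift and turn from the pose commanded when the call began, along the tool's axes at that moment, turning the shorter way round; what a row does not reach only later rows make up. Full scale, the value 1, is 400 mm for a shift and 2 pi rad for a turn. A row lasts 1/8 s, in which the tool goes at most 62.5 mm and 10.7 degrees, less where a joint would pass 70% of its speed; a pose out of reach is approached as far as the arm can. A call with a number of a shift or a turn outside -1 to 1 is refused whole. A call with a gripper value outside its range is refused whole. The fingers move at their own pace and stop on an object; "force" is the grip in N (left out, the last holds). Time passes only in rows, so rows that repeat a pose let the fingers close, or fill a call up. It gives the time, the measured TCP pose, the force, the opening and the grip force at its end, in the units of the state.
- sense(): the state, without advancing time (a new reading comes with each control period).
- viewer.snapshot(name): name is "side" or "top"; returns the picture (420x560x3 uint8, red, green, blue); there is no depth.
- viewer.get_calibration(name): a dict with "fx", "fy", "cx", "cy" (pixels), "R" (3x3) and "t" (3): a world point X has camera coordinates R X + t. Camera axes: x right, y down, z forward; pixel columns grow to the right and rows downward; lengths in mm; the calibration is good to about 2 mm. A picture is of the moment at which its call begins. get_calibration takes no time and is no camera call.
- order.hand_in(): hands the job in; it is judged then, once.
The state is a dict: "time": time; "joint_pos": joint angles; "qd": joint speeds; "joint_efforts": joint torques, N m; "tool_pos": TCP position; "tcp_rot": TCP orientation; "ft_force": force on the tool from outside, world axes, zero at the start; "wrist_torque": the same for the moment, N m; "finger_gap": finger opening in mm; "grip_force": force on a finger pad.
Only numpy, scipy, OpenCV 4.12 (cv2) and the standard library are available. Lean on these libraries where they do the work, as an engineer would, in place of code of your own. Each camera call takes 0.05 s, during which the arm holds its last target. There are 200 camera calls.

TASK

Among the bins of the darts organiser frame find the one that holds the round dark grey sharpening stone, take it by its bar handle and lift it straight up, level, until it is clear of the frame. Then tip it over the wooden tray so that the stone rolls out and stays in the tray. Finally stand the empty bin upright in the middle of the cork mat and let go.

Things in the scene. Friction and masses are not known exactly. Their poses are not given: they have to be found in the camera images.
- bin: Aluminium insert bin, of three alike the one holding the dark stone (others: paper flights, brass shafts). 96 mm along x, 58 along y, walls 40 high, 2.5 thick, 0.18 kg. Origin: centre of underside, z up. Rear wall (+x) tall; front (-x) a ramp rising outwards at 25 degrees to an open pouring lip at x = -48, z = 24 mm: tipped 35 degrees or more, -x end down, the stone rolls out there.
- bin_handle (a point): Centre of the bin's flat bar handle, 62 mm above the bin's underside, over its middle; axes as the bin's. Bar along y, 53 mm free length, 10 mm thick in x, 14 mm high; 35 mm of free space under it. The bin stands in a well of a fixed wooden frame (three wells side by side along y, 68 mm apart; frame 32 mm high, floor 5 mm) with 2 mm play all round and must rise 27 mm to be clear.
- stone: Round dark grey dart-sharpening stone, a cylinder of 16 mm diameter and 44 mm length, loose in the bin and lying along the bin's y, free to roll. Its y axis is the cylinder's axis; origin on its skin, at half length, 8 mm below the axis at the start (it turns with the stone).
- tray: Open light-wood tray fixed to the table, 170 mm along its x, 200 mm along its y, walls 30 mm high and 6 mm thick all round, floor 6 mm thick. Origin: centre of its underside; z up.
- mat: Square cork mat fixed to the table, 170 x 170 mm, 5 mm thick. Origin: centre of its underside; z up.
There are look-alikes about, which are no part of the job. What is shaped like the bin but orange or purple is not meant.

How it is judged:
By the outcome, as a careful person would: the job done as asked, in the order asked, and still so for the second after the job is handed in, with the robot touching nothing.
It also fails if it takes over 51 s, if anything falls off the work surface, if the arm or the gripper's body presses on something with over 40 N, if the wrist force passes 120 N, or if a joint passes its speed limit or range.

## Working session

There is one attempt and no reset: what is moved stays moved. The work goes in short steps, Python scripts to look and compute and a tool call to move; the robot and the scene stay as the last step left them, time stands still between calls to the robot, and variables do not carry over. Pictures are saved under pics/ and viewed, at most 10 in all, crops included, and the job is handed in when it is done.

Besides the shell and the picture viewer there is one more tool, called by a JSON object that holds its "op" and its "data", one argument or row to a line. carry_out: Moves the arm, as the interface text tells. Its arguments: {"type":"object","properties":{"increments":{"type":"array"},"force":{"type":"number"}},"required":["increments"]}

```bash
mkdir -p pics; ls
python3 - <<'E'
from bench import sense, viewer, order, r
import cv2
s=sense();print(s,r.tcp_to_grasp)
for n in("side","top"):
    cv2.imwrite(f"pics/{n}0.png",viewer.snapshot(n)[:,:,::-1]);print(n,viewer.get_calibration(n))
E
```

```text
pics
{'time': 0.0, 'joint_pos': array([ 6.26593939e+01,  7.51458637e+00,  8.53293295e+01, -3.26552963e-04,
        8.72606306e+01, -4.89388727e+00]), 'qd': array([-0.05184334, -0.04098943, -0.02497684,  0.01354404,  0.01220013,
        0.02390594]), 'joint_efforts': array([-4.03446566e-04, -5.69395959e+01, -5.00553310e+01, -4.05856144e-04,
        1.49667822e-02, -1.93763401e-05]), 'tool_pos': array([228.83355067, 554.06149596, 230.24937923]), 'tcp_rot': array([-1.79895807e+02, -8.59395626e-03,  1.57553289e+02]), 'ft_force': array([-0.38142912, -0.02584085,  0.21726083]), 'wrist_torque': array([ 0.009893  , -0.01556438, -0.04246391]), 'grip_force': 0.0, 'finger_gap': 85.41223011675439} 18.700000000000003
side {'fx': 493.9195018245072, 'fy': 493.9195018245072, 'cx': 287.5140593882259, 'cy': 217.07765540144024, 'R': array([[ 0.91511344, -0.40312332,  0.00768012],
       [-0.30167419, -0.69720729, -0.65030353],
       [ 0.26750715,  0.5927846 , -0.75963566]]), 't': array([-457.04845895,  271.28783644, 1225.80089695])}
top {'fx': 512.7981379271292, 'fy': 512.7981379271292, 'cx': 278.32792228934034, 'cy': 206.6925010307768, 'R': array([[ 0.00322612, -0.99996376, -0.00787812],
       [-0.9969126 , -0.00259801, -0.07847619],
       [ 0.07845288,  0.00810697, -0.99688486]]), 't': array([  74.28720678,  530.36094164, 1140.1127739 ])}
```

View pics/top0.png

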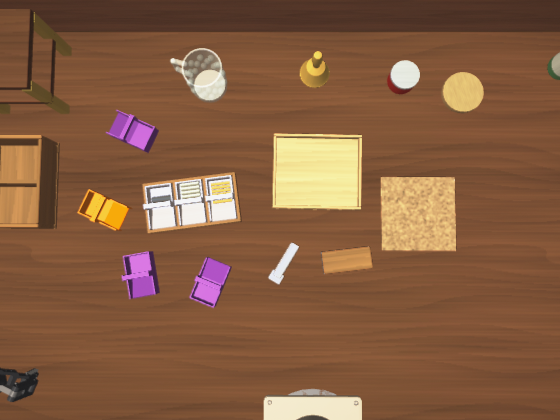

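View pics/side0.png

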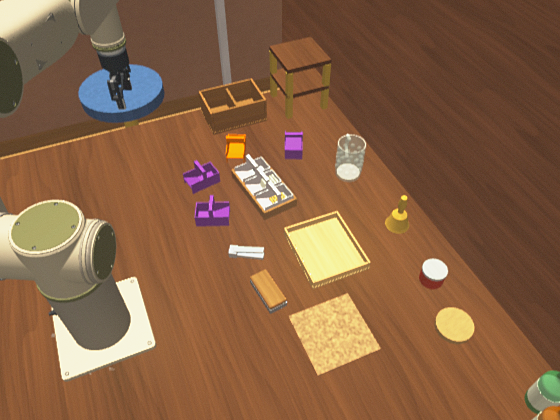

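Top view: the frame is at (143–240, 173–232) and holds three bins, at about (160,205), (190,202) and (221,199). The right bin has brass shafts, the middle one seems to hold paper flights, and the left one has a dark item at (161,193). The orange (103,210) and purple (132,131), (140,275), (210,282) bins are look-alikes. The tray is at (317,172) and the mat at (418,214). I'll confirm the stone in an enlarged crop.

Run:
```python
import cv2,numpy as np
a=cv2.imread("pics/top0.png")[165:240,135:250];b=cv2.imread("pics/side0.png")[145:220,222:305]
a=cv2.resize(a,(798,520),interpolation=cv2.INTER_CUBIC)
cv2.imwrite("pics/c1.png",a)
```

```text
(no output)
```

View pics/c1.png

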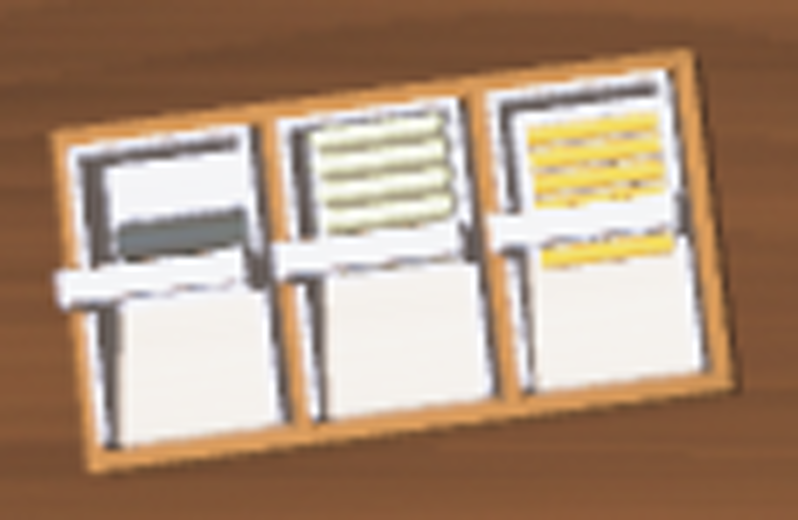

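The crop confirms it. The left bin holds a single round dark grey cylinder (crop (182,233)), the middle one has pale paper flights and the right one brass shafts, so the left bin is the target. Its bar runs from crop (57,290) to (245,268). The ramp faces the robot.

```bash
cat > h.py <<'E'
import numpy as np,cv2
from scipy.spatial.transform import Rotation as Ro
from bench import sense, viewer, order, r
def K(n):
    c=viewer.get_calibration(n);return c,np.array(c["R"]),np.array(c["t"])
def back(n,u,v,z):
    c,R,t=K(n);d=R.T@[(u-c["cx"])/c["fx"],(v-c["cy"])/c["fy"],1];o=-R.T@t
    return o+d*(z-o[2])/d[2]
def proj(n,X):
    c,R,t=K(n);p=(R@np.atleast_2d(X).T).T+t
    return np.c_[c["fx"]*p[:,0]/p[:,2]+c["cx"],c["fy"]*p[:,1]/p[:,2]+c["cy"]]
E
cat > a.py <<'E'
from h import *
cr=lambda x,y:(135+(x+.5)/6.939-.5,165+(y+.5)/6.933-.5)
F=np.array([back("top",*cr(*p),32) for p in[(53,132),(690,50),(735,387),(90,472)]])
print(F.round(1),F.mean(0).round(1))
e=[(F[0]-F[1]+F[3]-F[2])/2,(F[0]-F[3]+F[1]-F[2])/2]
print("size",[np.linalg.norm(x) for x in e],"yaw",np.degrees(np.arctan2(-e[0][0],e[0][1])),np.degrees(np.arctan2(e[1][1],e[1][0])))
yaw=np.arctan2(-e[0][0],e[0][1]);yv=np.array([-np.sin(yaw),np.cos(yaw),0])
print("bin from frame",F.mean(0)+68*yv,"bar",back("top",*cr(151,280),74))
H=F.mean(0)+68*yv;print("from wells; stone",back("top",*cr(182,233),18))
im=cv2.imread("pics/top0.png")
def seg(roi,lo,hi,z,n):
    x0,y0,x1,y1=roi;h=cv2.cvtColor(im[y0:y1,x0:x1],cv2.COLOR_BGR2HSV);m=cv2.inRange(h,np.array(lo),np.array(hi))
    m=cv2.morphologyEx(m,cv2.MORPH_CLOSE,np.ones((5,5)))
    c=max(cv2.findContours(m,0,2)[0],key=cv2.contourArea)+[x0,y0]
    b=cv2.boxPoints(cv2.minAreaRect(c.astype(np.float32)));w=np.array([back("top",*p,z) for p in b])
    print(n,b.round(1).tolist(),w.round(0).tolist(),w.mean(0).round(1))
    return w.mean(0)
seg((260,120,375,220),(15,60,140),(35,255,255),30,"tray")
seg((372,168,470,262),(12,60,125),(30,255,255),5,"mat")
yaw=np.arctan2(-e[0][0],e[0][1]);c,s=np.cos(yaw),np.sin(yaw);R=np.array([[c,-s,0],[s,c,0],[0,0,1]])
B=back("top",*cr(151,280),74);B[2]=0
pts=[B+R@[0,y,z] for y in(-29,29) for z in(60,74)]+[B+R@[x,y,45] for x in(48,) for y in(-29,29)]+[B+R@[-48,y,29] for y in(-29,29)]
out=[]
for n,(x0,y0,w,h) in(("top",(135,165,70,75)),("side",(225,145,70,75))):
    q=cv2.imread(f"pics/{n}0.png")[y0:y0+h,x0:x0+w];q=cv2.resize(q,None,fx=5.5,fy=5.5,interpolation=cv2.INTER_CUBIC)
    for p in proj(n,pts):cv2.circle(q,tuple(int(v) for v in ((p-[x0,y0]+.5)*5.5)),2,(0,0,255),-1)
    out.append(q)
cv2.imwrite("pics/c2.png",np.hstack(out))
E
python3 a.py
```

```text
[[580.7 383.   32. ]
 [608.1 176.   32. ]
 [498.3 160.4  32. ]
 [470.2 368.4  32. ]] [539.3 271.9  32. ]
size [np.float64(209.3252834776741), np.float64(111.16668746319948)] yaw 7.604122353354084 7.823190851026822
bin from frame [530.32258871 339.35141259  32.        ] bar [529.05981056 339.63607036  74.        ]
from wells; stone [549.14168833 343.62965393  18.        ]
tray [[271.3999938964844, 208.1999969482422], [272.79998779296875, 132.89999389648438], [362.1000061035156, 134.5], [360.70001220703125, 209.89999389648438]] [[526.0, 91.0, 30.0], [698.0, 89.0, 30.0], [694.0, -114.0, 30.0], [523.0, -109.0, 30.0]] [610.2 -10.7  30. ]
mat [[372.0, 176.0], [469.0, 176.0], [469.0, 261.0], [372.0, 261.0]] [[603.0, -140.0, 5.0], [603.0, -362.0, 5.0], [409.0, -357.0, 5.0], [408.0, -137.0, 5.0]] [ 505.8 -249.2    5. ]
```

View pics/c2.png

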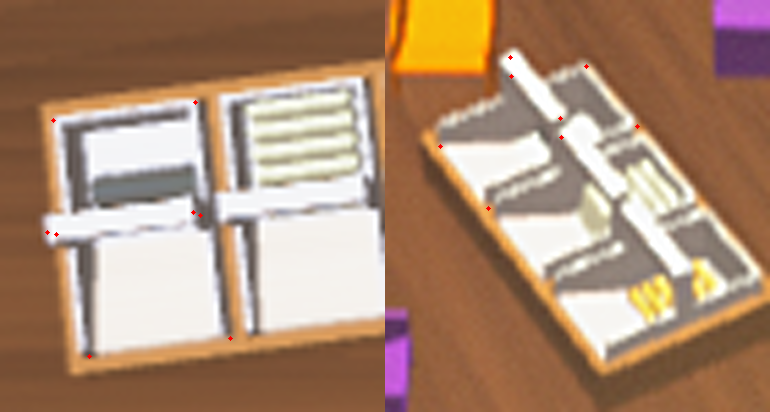

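The overlay fits in both views (predicted points on the bar and lip), so the bin is at about (529.7, 339.5) with yaw 7.7°. The mat mask failed, so I'll use its corner pixels (381,177) to (456,251). Next I'll compute the approach.

```bash
cat >> h.py <<'E'
def toolR(yaw,tilt=0): # bin yaw; tilt>0 = -x end down ; tool y = bin x
    return Ro.from_euler('zy',[0,0],degrees=True)*Ro.from_euler('ZY',[yaw,-tilt],degrees=True)*Ro.from_euler('ZX',[90,180],degrees=True)
def inc(p0,R0,p1,R1):
    d=R0.inv().apply(np.array(p1)-p0)/400; w=(R0.inv()*R1).as_rotvec()/(2*np.pi)
    return np.r_[d,w].round(4)
def app(p0,R0,i):
    i=np.array(i);return p0+R0.apply(i[:3]*400),R0*Ro.from_rotvec(i[3:6]*2*np.pi)
E
python3 - <<'E'
from h import *
m=[back("top",u,v,5) for u,v in((381,177),(456,177),(456,251),(381,251))]
print(np.round(m,0),np.mean(m,0))
R0=Ro.from_euler('xyz',[180,0,157.552],degrees=True)
print(inc(np.array([229.091,554.547,231.292]),R0,[529.7,339.5,150],toolR(7.7)))
E
```

```text
[[ 601. -160.    5.]
 [ 601. -333.    5.]
 [ 431. -328.    5.]
 [ 431. -158.    5.]] [ 515.95266421 -244.85351451    5.        ]
[-0.8999 -0.2099  0.2032  0.     -0.      0.1663]
```

{"op": "carry_out", "data": {
  "increments": [-0.12,-0.028,0.0,0,0,0.022,1,-0.24,-0.056,0.0,0,0,0.044,1,-0.36,-0.084,0.02,0,0,0.066,1,-0.48,-0.112,0.05,0,0,0.088,1,-0.6,-0.14,0.08,0,0,0.11,1,-0.72,-0.168,0.12,0,0,0.132,1,-0.82,-0.191,0.16,0,0,0.15,1,-0.9,-0.21,0.203,0,0,0.1663,1,-0.9,-0.21,0.203,0,0,0.1663,1,-0.9,-0.21,0.203,0,0,0.1663,1],
  "force": 60
}}

```text
time: 1.35
tool_pos: [529.2, 339.7, 149.9]
tcp_rot: [-179.9, -0.0, 97.7]
ft_force: [-0.3, 0.4, 0.0]
finger_gap: 85.3
grip_force: 0.0
```

{"op": "carry_out", "data": {
  "increments": [0,0,0.05,0,0,0,1,0,0,0.1,0,0,0,1,0,0,0.15,0,0,0,1,0,0,0.2,0,0,0,1,0,0,0.23,0,0,0,1,0,0,0.25,0,0,0,1,0,0,0.25,0,0,0,0.3,0,0,0.25,0,0,0,0,0,0,0.25,0,0,0,-0.4,0,0,0.25,0,0,0,-0.5]
}}

```text
time: 2.6
tool_pos: [530.1, 339.6, 50.7]
tcp_rot: [179.9, -0.0, 97.7]
ft_force: [-0.0, 0.9, 0.3]
finger_gap: 21.5
grip_force: 0.0
```

Run:
```python
from h import *
o=[]
for n,(x0,y0) in(("top",(130,160)),("side",(220,120))):
    q=viewer.snapshot(n)[y0:y0+90,x0:x0+80,::-1];o.append(cv2.resize(q,None,fx=5,fy=5,interpolation=cv2.INTER_CUBIC))
cv2.imwrite("pics/c3.png",np.hstack(o))
```

```text
(no output)
```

View pics/c3.png

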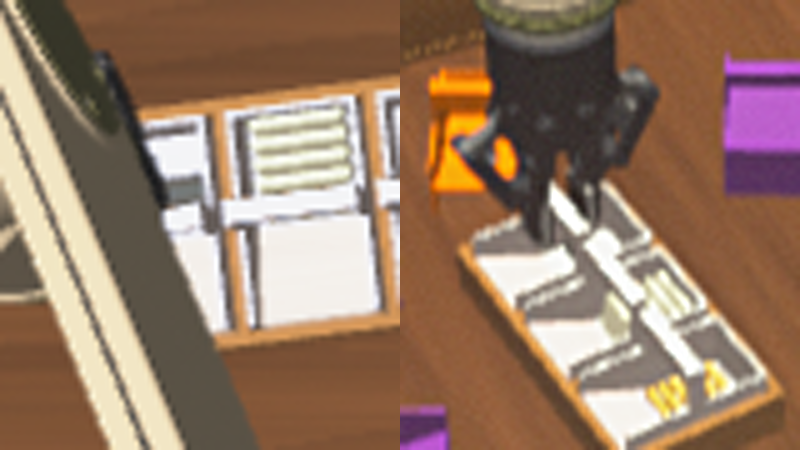

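The side crop shows the fingers straddling the target bar at (570,215), one on each side and centred. Now I'll close.

{"op": "carry_out", "data": {
  "increments": [0,0,0,0,0,0,-0.7,0,0,0,0,0,0,-0.8,0,0,0,0,0,0,-1,0,0,0,0,0,0,-1,0,0,0,0,0,0,-1,0,0,0,0,0,0,-1,0,0,0,0,0,0,-1,0,0,0,0,0,0,-1,0,0,0,0,0,0,-1,0,0,0,0,0,0,-1],
  "force": 60
}}

```text
time: 3.95
tool_pos: [529.8, 339.5, 50.2]
tcp_rot: [180.0, -0.0, 97.7]
ft_force: [1.8, 0.3, 1.5]
finger_gap: 8.9
grip_force: 58.7
```

{"op": "carry_out", "data": {
  "increments": [0,0,-0.015,0,0,0,-1,0,0,-0.03,0,0,0,-1,0,0,-0.05,0,0,0,-1,0,0,-0.07,0,0,0,-1,0,0,-0.1,0,0,0,-1,0,0,-0.14,0,0,0,-1,0,0,-0.19,0,0,0,-1,0,0,-0.24,0,0,0,-1,0,0,-0.275,0,0,0,-1,0,0,-0.275,0,0,0,-1]
}}

```text
time: 5.2
tool_pos: [530.7, 340.0, 162.2]
tcp_rot: [179.8, -0.1, 97.7]
ft_force: [-0.7, -0.2, -1.7]
finger_gap: 8.8
grip_force: 58.7
```

Run:
```python
from h import *
p0=np.array([529.7,339.5,160]);R0=toolR(7.7)
pm=(p0+[620,-10,160])/2
i1=inc(p0,R0,pm,toolR(3.4));print(i1)
p1,R1=app(p0,R0,i1);print(inc(p1,R1,[620,-10,160],toolR(-1)))
o=[]
for n,(x0,y0) in(("top",(90,100)),("side",(180,60))):
    q=viewer.snapshot(n)[y0:y0+150,x0:x0+130,::-1];o.append(cv2.resize(q,None,fx=3,fy=3,interpolation=cv2.INTER_CUBIC))
cv2.imwrite("pics/c4.png",np.hstack(o))
```

```text
[-0.4481  0.0533  0.      0.     -0.      0.0119]
[-0.4428  0.0867  0.     -0.     -0.      0.0123]
```

View pics/c4.png

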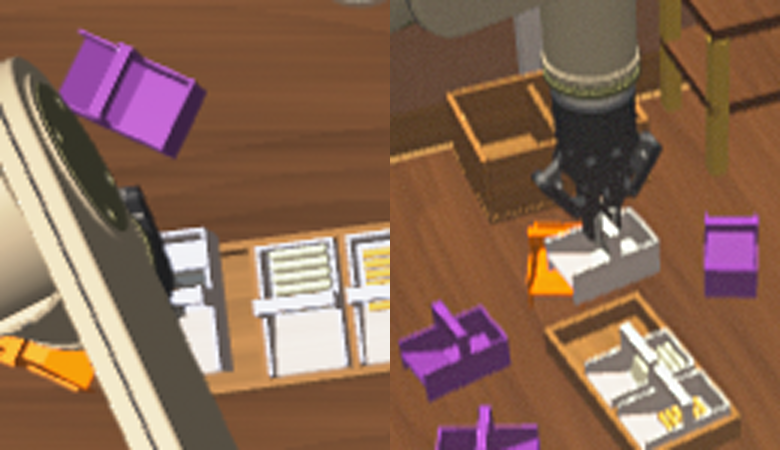

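The bin is in the gripper at (605,255) in the side crop, lifted level and clear, and its well is empty. Next I'll carry it level to the tray.

{"op": "carry_out", "data": {
  "increments": [-0.01,0.001,0,0,0,0,-1,-0.03,0.004,0,0,0,0.001,-1,-0.06,0.007,0,0,0,0.002,-1,-0.1,0.012,0,0,0,0.003,-1,-0.15,0.018,0,0,0,0.004,-1,-0.21,0.025,0,0,0,0.006,-1,-0.27,0.032,0,0,0,0.007,-1,-0.33,0.039,0,0,0,0.009,-1,-0.39,0.046,0,0,0,0.01,-1,-0.448,0.053,0,0,0,0.012,-1]
}}

```text
time: 6.55
tool_pos: [575.0, 162.6, 160.2]
tcp_rot: [180.0, 0.0, 93.3]
ft_force: [0.9, 0.4, -3.0]
finger_gap: 8.8
grip_force: 58.6
```

{"op": "carry_out", "data": {
  "increments": [-0.06,0.01,0,0,0,0.002,-1,-0.12,0.022,0,0,0,0.003,-1,-0.18,0.034,0,0,0,0.005,-1,-0.24,0.047,0,0,0,0.007,-1,-0.3,0.059,0,0,0,0.008,-1,-0.35,0.069,0,0,0,0.01,-1,-0.39,0.077,0,0,0,0.011,-1,-0.42,0.083,0,0,0,0.012,-1,-0.436,0.086,0,0,0,0.0123,-1,-0.443,0.087,0,0,0,0.0123,-1]
}}

```text
time: 7.8
tool_pos: [619.9, -10.2, 160.0]
tcp_rot: [-180.0, -0.0, 88.9]
ft_force: [-0.0, 0.5, -1.7]
finger_gap: 9.0
grip_force: 58.6
```

Run:
```python
from h import *
R0=toolR(-1);p0=np.array([620,-10,160.])
def tcp(lip,t):
    R=toolR(-1,t);B=Ro.from_euler('ZY',[-1,-t],degrees=True)
    h=np.array(lip)+B.apply([48,0,62-24]);return h+R.apply([0,0,17]),R   # handle->TCP 17 along tool z
L0=np.array([572,-10,139.])
print(tcp(L0,0)[0])
c=(p0,R0)
for ts,zs,xs in(([2,4,7,10,13,16,19,21,22,22],[132,122,110,97,84,72,60,50,44,42],[576,580,586,592,597,602,607,611,614,615]),([24,27,30,33,36,39,42,45,48,50],[42]*10,[615]*10)):
    print("call")
    for t,z,x in zip(ts,zs,xs):
        p,R=tcp([x,-10,z],t);i=inc(*c,p,R);print(i.round(3).tolist(),p.round(0))
    c=app(*c,i.round(3))
```

```text
[619.99268937 -10.83771551 160.        ]
call
[-0.002, 0.008, 0.013, -0.006, 0.0, 0.0] [623. -11. 155.]
[-0.002, 0.016, 0.034, -0.011, 0.0, -0.0] [626. -11. 146.]
[-0.002, 0.028, 0.058, -0.019, 0.0, 0.0] [631. -11. 137.]
[-0.001, 0.039, 0.085, -0.028, 0.0, 0.0] [636. -11. 126.]
[-0.001, 0.048, 0.112, -0.036, 0.0, 0.0] [639. -11. 115.]
[-0.001, 0.056, 0.136, -0.044, 0.0, 0.0] [642. -11. 105.]
[-0.001, 0.064, 0.161, -0.053, 0.0, -0.0] [646. -11.  95.]
[-0.0, 0.071, 0.183, -0.058, 0.0, 0.0] [648. -11.  87.]
[-0.0, 0.077, 0.196, -0.061, 0.0, 0.0] [651. -11.  81.]
[-0.0, 0.079, 0.201, -0.061, 0.0, 0.0] [652. -11.  79.]
call
[-0.0, -0.002, -0.004, -0.006, 0.0, -0.0] [650. -11.  81.]
[-0.0, -0.005, -0.01, -0.014, 0.0, 0.0] [648. -11.  83.]
[-0.0, -0.008, -0.016, -0.022, 0.0, 0.0] [646. -11.  84.]
[-0.0, -0.012, -0.022, -0.031, 0.0, 0.0] [644. -11.  86.]
[-0.0, -0.016, -0.027, -0.039, 0.0, 0.0] [641. -10.  87.]
[-0.0, -0.021, -0.032, -0.047, 0.0, 0.0] [639. -10.  89.]
[-0.0, -0.025, -0.038, -0.056, 0.0, -0.0] [637. -10.  90.]
[-0.0, -0.03, -0.042, -0.064, 0.0, -0.0] [634. -10.  91.]
[-0.0, -0.035, -0.047, -0.072, 0.0, 0.0] [632. -10.  92.]
[-0.0, -0.039, -0.05, -0.078, 0.0, 0.0] [630. -10.  92.]
```

{"op": "carry_out", "data": {
  "increments": [0,0.008,0.013,-0.006,0,0,-1,0,0.016,0.034,-0.011,0,0,-1,0,0.028,0.058,-0.019,0,0,-1,0,0.039,0.085,-0.028,0,0,-1,0,0.048,0.112,-0.036,0,0,-1,0,0.056,0.136,-0.044,0,0,-1,0,0.064,0.161,-0.053,0,0,-1,0,0.071,0.183,-0.058,0,0,-1,0,0.077,0.196,-0.061,0,0,-1,0,0.079,0.201,-0.061,0,0,-1]
}}

```text
time: 9.05
tool_pos: [651.1, -10.4, 79.3]
tcp_rot: [158.1, -0.0, 89.0]
ft_force: [-0.8, -0.5, -1.1]
finger_gap: 9.1
grip_force: 58.6
```

{"op": "carry_out", "data": {
  "increments": [0,-0.002,-0.004,-0.006,0,0,-1,0,-0.005,-0.01,-0.014,0,0,-1,0,-0.008,-0.016,-0.022,0,0,-1,0,-0.012,-0.022,-0.031,0,0,-1,0,-0.016,-0.027,-0.039,0,0,-1,0,-0.021,-0.032,-0.047,0,0,-1,0,-0.025,-0.038,-0.056,0,0,-1,0,-0.03,-0.042,-0.064,0,0,-1,0,-0.035,-0.047,-0.072,0,0,-1,0,-0.039,-0.05,-0.078,0,0,-1]
}}

```text
time: 10.3
tool_pos: [629.9, -10.2, 93.2]
tcp_rot: [129.9, 0.0, 89.0]
ft_force: [0.3, 0.7, -1.3]
finger_gap: 8.5
grip_force: 58.8
```

{"op": "carry_out", "data": {
  "increments": [0,0,0,0,0,0,-1,0,0,0,0,0,0,-1,0,0,0,0,0,0,-1,0,0,0,0,0,0,-1,0,0,0,0,0,0,-1,0,0,0,0,0,0,-1,0,0,0,0,0,0,-1,0,0,0,0,0,0,-1,0,0,0,0,0,0,-1,0,0,0,0,0,0,-1]
}}

```text
time: 11.55
tool_pos: [629.5, -10.4, 92.4]
tcp_rot: [130.0, -0.0, 88.9]
ft_force: [-1.1, -0.9, -1.1]
finger_gap: 9.0
grip_force: 58.8
```

Run:
```python
from h import *
o=[]
for n,(x0,y0) in(("top",(250,110)),("side",(260,140))):
    q=viewer.snapshot(n)[y0:y0+150,x0:x0+130,::-1];o.append(cv2.resize(q,None,fx=3,fy=3,interpolation=cv2.INTER_CUBIC))
cv2.imwrite("pics/c5.png",np.hstack(o));print(sense()["joint_pos"])
```

```text
[ -9.25631279 -13.59243469 136.20722766  39.58385144   9.86658674
 -44.44689799]
```

View pics/c5.png

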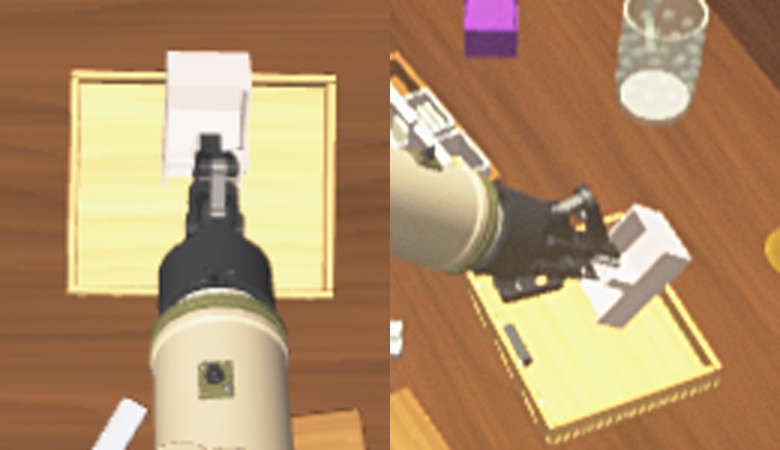

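The stone left the bin and lies in the tray against the front wall, at side crop (518,343). The bin is empty. Next I'll level it, raise it and carry it to the mat.

Run:
```python
from h import *
c=(np.array([620,-10,160.]),toolR(-1))
c=app(*c,[0,.079,.201,-.061,0,0]);c=app(*c,[0,-.039,-.05,-.078,0,0]);print(c[0],c[1].as_euler('xyz',degrees=True))
c0=c
for t,p in((50,(630,-11,110)),(46,(630,-11,125)),(40,(630,-11,140)),(33,(630,-11,150)),(26,(630,-11,160)),(19,(628,-11,165)),(12,(626,-11,170)),(6,(625,-11,170)),(0,(625,-11,170))):
    i=inc(*c0,p,toolR(-1,t)).round(3);print(i.tolist())
c=app(*c0,i)
i=inc(*c,(516,-245,140),toolR(0)).round(3);print("mat",i);c=app(*c,i);print(c[0],c[1].as_euler('xyz',degrees=True))
```

```text
[629.65120134 -10.16846235  92.31513946] [129.96   0.    89.  ]
[-0.002, 0.034, -0.028, 0.0, 0.0, 0.0]
[-0.002, 0.063, -0.052, 0.011, 0.0, 0.0]
[-0.002, 0.092, -0.076, 0.028, 0.0, 0.0]
[-0.002, 0.111, -0.092, 0.047, 0.0, 0.0]
[-0.002, 0.13, -0.108, 0.067, 0.0, 0.0]
[-0.002, 0.137, -0.12, 0.086, 0.0, -0.0]
[-0.002, 0.143, -0.132, 0.106, 0.0, 0.0]
[-0.002, 0.141, -0.134, 0.122, 0.0, 0.0]
[-0.002, 0.141, -0.134, 0.139, 0.0, -0.0]
mat [-0.59  -0.262  0.075 -0.     0.    -0.003]
[ 515.87419787 -245.01854864  139.97008725] [180.     0.    90.08]
```

{"op": "carry_out", "data": {
  "increments": [-0.002,0.034,-0.028,0,0,0,-1,-0.002,0.063,-0.052,0.011,0,0,-1,-0.002,0.092,-0.076,0.028,0,0,-1,-0.002,0.111,-0.092,0.047,0,0,-1,-0.002,0.13,-0.108,0.067,0,0,-1,-0.002,0.137,-0.12,0.086,0,0,-1,-0.002,0.143,-0.132,0.106,0,0,-1,-0.002,0.141,-0.134,0.122,0,0,-1,-0.002,0.141,-0.134,0.139,0,0,-1,-0.002,0.141,-0.134,0.139,0,0,-1]
}}

```text
time: 12.9
tool_pos: [625.5, -11.1, 168.7]
tcp_rot: [-179.9, -0.0, 88.9]
ft_force: [-0.2, -0.0, -1.0]
finger_gap: 8.7
grip_force: 58.9
```

{"op": "carry_out", "data": {
  "increments": [-0.04,-0.018,0,0,0,0,-1,-0.1,-0.044,0,0,0,0,-1,-0.18,-0.08,0,0,0,0,-1,-0.26,-0.116,0.01,0,0,-0.001,-1,-0.34,-0.151,0.02,0,0,-0.002,-1,-0.42,-0.187,0.04,0,0,-0.002,-1,-0.5,-0.222,0.06,0,0,-0.003,-1,-0.56,-0.249,0.07,0,0,-0.003,-1,-0.59,-0.262,0.075,0,0,-0.003,-1,-0.59,-0.262,0.075,0,0,-0.003,-1]
}}

```text
time: 14.15
tool_pos: [514.7, -245.7, 140.4]
tcp_rot: [179.9, 0.0, 89.9]
ft_force: [0.0, -0.1, -1.8]
finger_gap: 8.7
grip_force: 58.9
```

{"op": "carry_out", "data": {
  "increments": [0,0,0.04,0,0,0,-1,0,0,0.08,0,0,0,-1,0,0,0.12,0,0,0,-1,0,0,0.155,0,0,0,-1,0,0,0.18,0,0,0,-1,0,0,0.2,0,0,0,-1,0,0,0.21,0,0,0,-1,0,0,0.215,0,0,0,-1,0,0,0.22,0,0,0,-1,0,0,0.22,0,0,0,-1]
}}

```text
time: 15.4
tool_pos: [515.5, -245.1, 52.2]
tcp_rot: [180.0, 0.0, 90.0]
ft_force: [0.1, 0.2, -1.0]
finger_gap: 8.9
grip_force: 58.9
```

{"op": "carry_out", "data": {
  "increments": [0,0,0.001,0,0,0,-1,0,0,0.002,0,0,0,-1,0,0,0.003,0,0,0,-1,0,0,0.004,0,0,0,-1,0,0,0.004,0,0,0,-1,0,0,0.004,0,0,0,-1,0,0,0.004,0,0,0,-1,0,0,0.004,0,0,0,-1,0,0,0.004,0,0,0,-1,0,0,0.004,0,0,0,-1]
}}

```text
time: 16.65
tool_pos: [515.4, -245.1, 50.5]
tcp_rot: [180.0, 0.0, 90.0]
ft_force: [-1.2, -0.8, -1.1]
finger_gap: 8.7
grip_force: 58.9
```

{"op": "carry_out", "data": {
  "increments": [0,0,0.001,0,0,0,-1,0,0,0.002,0,0,0,-1,0,0,0.003,0,0,0,-1,0,0,0.003,0,0,0,-1,0,0,0.003,0,0,0,-1,0,0,0.003,0,0,0,-1,0,0,0.003,0,0,0,-1,0,0,0.003,0,0,0,-1,0,0,0.003,0,0,0,-1,0,0,0.003,0,0,0,-1]
}}

```text
time: 17.9
tool_pos: [515.5, -245.1, 50.1]
tcp_rot: [180.0, 0.0, 90.0]
ft_force: [-4.7, 1.6, 7.3]
finger_gap: 8.9
grip_force: 60.3
```

Contact (+7 N). I'll open slowly, then retreat.

{"op": "carry_out", "data": {
  "increments": [0,0,-0.001,0,0,0,-1,0,0,-0.002,0,0,0,-0.7,0,0,-0.002,0,0,0,-0.6,0,0,-0.002,0,0,0,-0.5,0,0,-0.002,0,0,0,-0.4,0,0,-0.002,0,0,0,-0.3,0,0,-0.002,0,0,0,-0.2,0,0,-0.002,0,0,0,-0.2,0,0,-0.002,0,0,0,-0.2,0,0,-0.002,0,0,0,-0.2]
}}

```text
time: 19.15
tool_pos: [515.5, -245.1, 50.0]
tcp_rot: [180.0, 0.0, 90.0]
ft_force: [-0.5, -0.1, 0.1]
finger_gap: 33.9
grip_force: 0.0
```

{"op": "carry_out", "data": {
  "increments": [0,0,-0.02,0,0,0,-0.2,0,0,-0.05,0,0,0,-0.2,0,0,-0.1,0,0,0,-0.2,0,0,-0.15,0,0,0,-0.2,0,0,-0.2,0,0,0,-0.2,0,0,-0.25,0,0,0,-0.2,0,0,-0.3,0,0,0,-0.2,0,0,-0.35,0,0,0,-0.2,0,0,-0.4,0,0,0,-0.2,0,0,-0.4,0,0,0,-0.2]
}}

```text
time: 20.4
tool_pos: [516.6, -245.7, 212.6]
tcp_rot: [179.8, 0.1, 90.0]
ft_force: [-0.8, 0.2, -0.7]
finger_gap: 34.4
grip_force: 0.0
```

Run:
```python
from h import *
o=[]
for n,(x0,y0) in(("top",(260,110)),("side",(240,190))):
    q=viewer.snapshot(n)[y0:y0+190,x0:x0+200,::-1].copy()
    o.append(cv2.resize(q,None,fx=2,fy=2,interpolation=cv2.INTER_CUBIC))
cv2.imwrite("pics/c6.png",np.hstack(o))
```

```text
(no output)
```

View pics/c6.png

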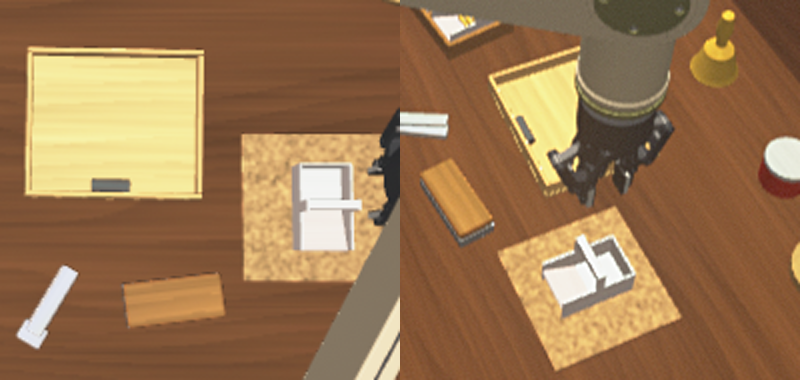

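The stone is in the tray at crop (110,185), and the bin stands upright and empty at the middle of the mat at (588,273) in the side half. The gripper is clear, so I'm handing in.

```bash
python3 -c "from bench import order;print(order.hand_in())"
```

```text
the job is handed in; nothing more can be done
None
```

The job is done and handed in at about 20 s: the stone is in the tray and the empty bin stands upright in the middle of the cork mat with the gripper clear; the hand-in gave no verdict.

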